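# Turn the butter dish lid home over its key and swing the catch shut

### The job

The lid of the bamboo butter dish sits crooked on a key hidden underneath. Push it round clockwise (seen from above) by its ears until its notch comes to the red mark, and on from there by feel if need be, until the lid drops flat over the key; then swing the brass catch all the way in over the lid and let go. Push gently so that neither key nor catch is strained, do not lift the lid off, and leave the other breakfast things where they stand.

Things in the scene. Friction and masses are not known exactly. Their poses are not given: they have to be found in the camera images.
- dish: Round bamboo butter dish, 116 mm across, top face 45 mm above the table, fixed to the table by a suction foot. Origin: centre of underside, z up; the red mark is on its -x side. A spigot (24 mm diameter, 9 mm high) on the top centres the lid with 1.5 mm play all round. Dish, key, lid and catch stand at most 12 N of push.
- mark (a point): Red mark: bar 6 mm wide on the dish's side, reaching 77 mm from the axis, top 43 mm above the table; point on it 70 mm from the axis, axes as the dish's. The brass key (11 mm wide, 6 mm high, 49 to 58 mm from the axis) stands on the dish's top face, hidden under the lid: hand fitted, it lies anywhere from 3 degrees before to 13 degrees past the mark (clockwise), so must be felt for.
- lid: Loose pale bamboo lid, 124 mm across, 10 mm thick, 0.14 to 0.26 kg, flat boss (44 mm, 4 mm high) in the middle. Origin: centre of underside, z up; 45 mm above the table when home, its yaw then the dish's within 0.28 rad. Starts 0.5 to 1.4 rad counter-clockwise (from above) of the mark, propped up 6 mm on the key side (tilt about 0.05 rad). Notch at its own -x.
- notch (a point): Mouth of the lid's notch (14.5 mm wide, open at the rim, 17 mm deep), at the lid's top face, 60 mm from its axis. Over the key the lid drops flat and the key's flanks stop it turning further: the push force then rises steeply.
- ear (a point): Outer end, top, of the ear at +60 degrees from the lid's own +x about z (another at -60). Ears are 14 mm wide, from the rim to 86 mm from the axis, from the lid's underside to 16 mm above it; free turning takes 1 to 3 N at an ear. Below and outside the ears is free space.
- catch (a joint): Angle of the brass catch, rad: 0 = fully in over the lid (hard stop), grows swinging out clockwise seen from above, to 1.7; starts 1.1 to 1.6. Arm 42 mm long, 12 mm wide, underside 57 and top 62 mm above the table: it clears the lid's rim by 2 mm when the lid is home, else bumps into it. About 3 N at the peg moves it; it stays where left.
- catch_hinge (a point): Vertical hinge axis of the catch, on the dish's side 84 mm from the dish's axis, at 215 degrees counter-clockwise from the dish's +x (35 degrees past the mark). At joint 0 the arm points from here to the dish's axis. Axes as the dish's.
- catch_peg (a point): Top centre of the upright brass push peg on the catch's arm: 12 mm diameter, 30 mm from the hinge, top 89 mm above the table, 27 mm above the arm's top face.
- mug: Blue enamel mug, 82 mm across, 85 mm high, bystander. Origin: centre of its underside.
- jar: Glass jam jar with a closed red lid, 68 mm across, 95 mm high, bystander. Origin: centre of its underside.
- spoon: Stainless teaspoon lying flat, 140 mm long, bystander. Origin: its underside.
- eggcup: White egg cup, 48 mm across, 55 mm high, bystander. Origin: centre of its underside.
- salt: White salt shaker, 42 mm across, 64 mm high, bystander. Origin: centre of its underside.
Mind the look-alikes: they are no part of the job. What is shaped like the lid but black or blue is not meant.

How it is judged:
On the way, in this order (a step that is already met when the one before it is completed fails the run):
1. the lid lies flat and fully down over the key, its notch at the red mark, with the catch still out of the way (angle above 1.0) (angle between lid's own z axis and vertical below 0.022 rad and z of lid in the frame of dish below 0.0466 m and y of notch in the frame of mark between -0.019 and 0.019 m and x of notch in the frame of mark below 0.02 m and value of joint catch above 1 rad), for 0.2 s.
2. the catch is swung fully in over the lid (value of joint catch below 0.07 rad), for 0.2 s.
At the end, for the whole second after the job is handed in: The lid lies flat (tilt under 0.022 rad) and fully down on the dish (within 1.6 mm) with its notch within 19 mm sideways of the red mark, the catch is within 0.07 rad of its inner stop, everything is released and at rest (angle between lid's own z axis and vertical below 0.022 rad and z of lid in the frame of dish below 0.0466 m and y of notch in the frame of mark between -0.019 and 0.019 m and x of notch in the frame of mark below 0.02 m and value of joint catch below 0.07 rad and linear speed of lid below 0.01 m/s); the robot touches nothing.
It fails at once if the lid is pushed with more than 12 N (contact force between any of the fingers, the arm and lid above 12 N).
It fails at once if the dish or its catch is pushed with more than 12 N (contact force between any of the fingers, the arm and dish above 12 N).
It fails at once if the lid is lifted off or tipped up (z of lid in the frame of dish above 0.062 m or angle between lid's own z axis and vertical above 0.2 rad).
It fails at once if a bystander is moved by more than 20 mm (distance of any of mug, jar, spoon, eggcup, salt from where it was at the start of the episode above 0.02 m).
It also fails if it takes over 54 s, if anything falls off the work surface, if the arm or the gripper's body presses on something with over 40 N, if the wrist force passes 120 N, or if a joint passes its speed limit or range.

### The arm

A 7-joint arm with a two-finger parallel gripper is mounted at the origin on the work surface. World frame = base frame: x ahead of the robot, y to its left, z up, the work surface at z = 0. Lengths are in m, angles in rad, forces in N, time in s.
With the tool pointing down it reaches from about 0.4 to 0.875 m from the base axis. Payload 4.4 kg.
Tool frame: the origin (TCP) lies at the very end of the fingers, on their centre line; the grasp point (between the pads) lies 19 mm behind it (grasp_offset is the distance from the TCP to the grasp point, in m); z points along the fingers, y is the line along which they close (so a half turn about z gives the same grasp; the last joint's range is limited). The gripper opens to 85 mm and grips with 20 to 120 N. Pads are 22 mm wide; open, the fingers measure 114 mm over their backs; the gripper's body (76 mm by 85 mm) begins 54 mm behind the grasp point. The pads swing forward as they close: fully open they stand 13 mm farther back than shut.
Start: joints at [-1.375, 0.628, 0.038, 1.517, -0.027, 0.996, -0.02], TCP at [0.168, 0.628, 0.231] pointing down, gripper open.
Joint ranges: [-3.06, 3.06], [-0.37, 2.12], [-1.25, 1.32], [0.18, 2.47], [-1.1, 4.24], [0.23, 1.98], [-2.94, 2.94]. Speed limits (rad/s): [2.57, 2.57, 3.14, 3.14, 3.14, 3.14, 3.14].

### API

Orientations are given as a 3x3 rotation matrix whose columns are the frame's x, y, z axes.
In Python, from plant import * gives the robot as it stands.
- The arm moves only by the tool servo_tool, never from a script. Its argument "moves" is a list of rows, each an object with "gripper": the finger opening in mm, from 0 to 85.4; "delta_pos": the shift along the tool's x, y, z in units of 40 mm (1.0 is 40 mm), a list of three; "yaw": the turn about the tool's z in units of 6 degrees (1.0 is 6 degrees). A call has 1 to 8 rows; each row shifts and turns the commanded pose from where the row before left it, along the tool's axes as they then stand; what a row does not reach is not made up. A row lasts 1/12 s, in which the tool goes at most 41.7 mm and 7.16 degrees, less where a joint would pass 70% of its speed; a pose out of reach is approached as far as the arm can. A call is refused whole if a number of a shift passes 1 or a number of a turn 1, either way. A call with a gripper value outside its range is refused whole. The fingers move at their own pace and stop on an object; "force" is the grip in N (left out, the last holds). Time passes only in rows, so rows that do not move let the fingers close. It gives the time, the measured TCP pose, the force, the opening and the grip force at its end, in the units of the state.
- state(): the state, without advancing time (a new reading comes with each control period).
- camera(name): name is "scene" or "top"; returns a dict with "img" (420x560x3 uint8, red, green, blue), "intrinsics" (3x3 intrinsics, pixels), "T" (4x4, takes a point from camera to world coordinates). Camera axes: x right, y down, z forward; pixel columns grow to the right and rows downward; lengths in m; the calibration is good to about 2 mm. A picture is of the moment at which its call begins. There is no depth.
- finish_job(): hands the job in; it is judged then, once.
Trained networks look in a picture, given as the dict that the camera call returned (one of the last four; its "shot" number tells which), for a name from the list of things; names that differ only in an ending like _2 or _b are one class to them, and where a whole thing is asked for, a point or a joint stands for the part that bears it (a point fixed in the world has none). Each returns a list of dicts, best first, with "score" (0 to 1); they miss things now and then, are a little off and sometimes report something else, mostly with a low value. They report only what shows in the picture. A call takes as long as a camera call. They do not tell look-alikes from the thing itself.
- find_in(picture, query): "box" ([left, top, right, bottom] in pixels, round what is visible of it).
- cut_out(picture, query): "region" (420x560 bool, what is visible of it) and "box" ([left, top, right, bottom] in pixels, round what is visible of it).
The state is a dict: "clock": time; "qpos": joint angles; "joint_vel": joint speeds; "tau": joint torques, N m; "ee_pos": TCP position; "eef_rot": TCP orientation; "contact_force": force on the tool from outside, world axes, zero at the start; "ft_torque": the same for the moment, N m; "finger_gap": finger opening in m; "gripper_force": force on a finger pad.
Only numpy, scipy, OpenCV 4.12 (cv2) and the standard library are available. Lean on these libraries where they do the work, as an engineer would, in place of code of your own. Each camera call takes 0.05 s, during which the arm holds its last target. There are 200 camera calls.

## Working session

There is one attempt and no reset: what is moved stays moved. The work goes in short steps, Python scripts to look and compute and a tool call to move; the robot and the scene stay as the last step left them, time stands still between calls to the robot, and variables do not carry over. Pictures are saved under pics/ and viewed, at most 10 in all, crops included, and the job is handed in when it is done.

Besides the shell and the picture viewer there is one more tool, called after "Request:" by a JSON object that holds its "fn" and its "kwargs". servo_tool: Moves the arm, as the interface text tells. Its arguments: {"type":"object","properties":{"moves":{"type":"array"},"force":{"type":"number"}},"required":["moves"]}

```bash
mkdir -p pics; ls; python3 - <<'E'
from plant import *
import cv2,numpy as np
s=state(); print(s['clock'],s['ee_pos'],np.round(s['eef_rot'],3).tolist(),s['finger_gap'],s['contact_force'])
for n in ("top","scene"):
    c=camera(n); cv2.imwrite(f'pics/{n}0.png',c['img'][:,:,::-1])
    print(n,np.round(c['intrinsics'],1).tolist(),np.round(c['T'],4).tolist())
    for q in ("dish","lid","catch","catch_peg","ear","notch","mark","catch_hinge"):
        print(q,[(np.round(d['box']).tolist(),round(d['score'],2)) for d in find_in(c,q)][:4])
E
```

```text
pics
0.0 [0.1680477  0.62726921 0.23039964] [[-0.966, 0.259, -0.0], [0.259, 0.966, -0.002], [-0.0, -0.002, -1.0]] 0.08558224912339539 [ 0.04116021 -1.30831317  0.11858186]
top [[461.0, 0.0, 279.8], [0.0, 461.0, 215.2], [0.0, 0.0, 1.0]] [[0.009, -0.995, 0.099, 0.4204], [-0.9999, -0.0102, -0.0121, 0.0043], [0.013, -0.0989, -0.995, 1.4063], [0.0, 0.0, 0.0, 1.0]]
dish [([278.0, 210.0, 313.0, 231.0], 0.65), ([268.0, 172.0, 316.0, 222.0], 0.44)]
lid [([283.0, 266.0, 330.0, 312.0], 0.88), ([312.0, 123.0, 360.0, 163.0], 0.82), ([273.0, 172.0, 312.0, 221.0], 0.66), ([205.0, 206.0, 255.0, 250.0], 0.66)]
catch [([300.0, 219.0, 312.0, 230.0], 0.54)]
catch_peg [([304.0, 221.0, 315.0, 231.0], 0.59)]
ear [([316.0, 123.0, 357.0, 162.0], 0.89), ([278.0, 267.0, 330.0, 315.0], 0.88), ([206.0, 203.0, 253.0, 252.0], 0.84), ([267.0, 172.0, 314.0, 221.0], 0.72)]
notch [([309.0, 120.0, 361.0, 163.0], 0.95), ([278.0, 267.0, 330.0, 314.0], 0.8), ([330.0, 220.0, 377.0, 270.0], 0.68), ([404.0, 232.0, 435.0, 256.0], 0.65)]
mark [([298.0, 209.0, 318.0, 229.0], 0.65), ([269.0, 172.0, 313.0, 220.0], 0.59)]
catch_hi
[... 285 characters left out ...]
d [([323.0, 294.0, 385.0, 352.0], 0.93), ([180.0, 212.0, 232.0, 253.0], 0.81), ([273.0, 184.0, 322.0, 218.0], 0.77), ([189.0, 266.0, 246.0, 319.0], 0.64)]
catch []
catch_peg []
ear [([273.0, 180.0, 322.0, 216.0], 0.96), ([319.0, 288.0, 384.0, 351.0], 0.81), ([270.0, 215.0, 330.0, 262.0], 0.69), ([190.0, 264.0, 244.0, 319.0], 0.69)]
notch [([190.0, 266.0, 245.0, 319.0], 0.75), ([176.0, 214.0, 229.0, 252.0], 0.7), ([270.0, 214.0, 326.0, 261.0], 0.68), ([272.0, 180.0, 324.0, 218.0], 0.64)]
mark [([259.0, 236.0, 320.0, 272.0], 0.71), ([266.0, 212.0, 328.0, 261.0], 0.69)]
catch_hinge [([256.0, 232.0, 320.0, 274.0], 0.92), ([270.0, 215.0, 331.0, 259.0], 0.24), ([245.0, 330.0, 259.0, 364.0], 0.23)]
```

```bash
python3 - <<'E'
import cv2,numpy as np
t=cv2.imread('pics/top0.png'); s=cv2.imread('pics/scene0.png')
a=cv2.resize(t[80:340,160:460],None,fx=2.3,fy=2.3,interpolation=cv2.INTER_CUBIC)
b=cv2.resize(t[160:244,256:340],(504,504),interpolation=cv2.INTER_CUBIC)
c=cv2.resize(s[190:294,232:352],(600,520),interpolation=cv2.INTER_CUBIC)
cv2.imwrite('pics/a.png',a)
cv2.imwrite('pics/b.png',np.hstack([cv2.resize(t[165:240,256:336],(400,375),interpolation=cv2.INTER_CUBIC),cv2.resize(s[200:285,240:340],(400,340),interpolation=cv2.INTER_CUBIC).__class__(0) if 0 else cv2.resize(s[202:277,245:325],(400,375),interpolation=cv2.INTER_CUBIC)]))
E
```

```text
(no output)
```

View pics/a.png

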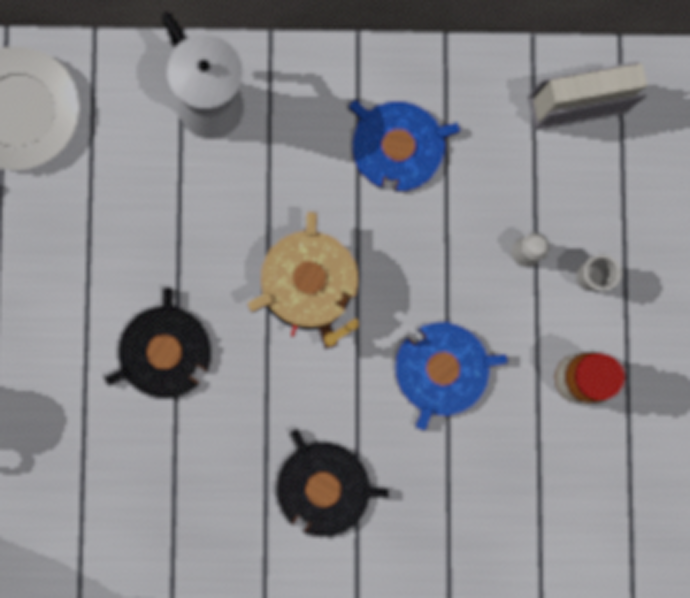

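View pics/b.png

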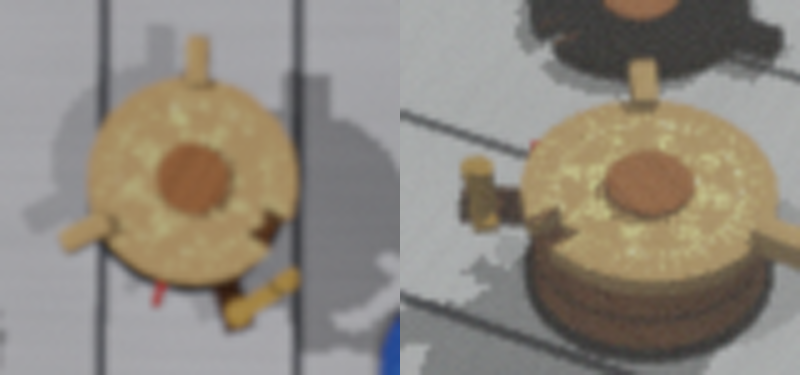

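The pale lid is centred near (295,201) in the top image. Its ears are at about (295.6,173) and (269.6,212.6), the notch at (310,210.6) and the red mark at (287.6,224). The catch hinge is near (303,227), with its arm pointing up and right to about (314,221). The notch therefore needs roughly 73° of clockwise turn.

```bash
cat > h.py <<'E'
from plant import *
import cv2,numpy as np
def ray(c,px,z):
    d=c['T'][:3,:3]@np.linalg.inv(c['intrinsics'])@np.array([px[0],px[1],1.]); o=c['T'][:3,3]
    return (o+d*(z-o[2])/d[2])[:2]
def proj(c,p):
    q=np.linalg.inv(c['T'])@np.append(p,1); k=c['intrinsics']@q[:3]; return k[:2]/k[2]
def boss(c,box):
    l,t,r,b=box; hsv=cv2.cvtColor(c['img'],cv2.COLOR_RGB2HSV)[t:b,l:r].astype(int)
    m=(hsv[...,0]<14)&(hsv[...,1]>110)&(hsv[...,2]>80)
    y,x=np.nonzero(m); return np.array([x.mean()+l,y.mean()+t]),m.sum()
E
python3 - <<'E'
from h import *
t=camera("top"); s=camera("scene")
b,n=boss(t,(283,190,307,212)); b2,n2=boss(s,(363-0 if 0 else 280,228,306,250))
print(b,n,ray(t,b,.062),'scene',b2,n2,ray(s,b2,.062))
C=ray(t,b,.062)
for nm,p,z in (("earA",(295.6,173.4),.062),("earB",(269.6,212.6),.064),("notch",(310,210.6),.058),("mark",(287.6,224),.043),("hinge",(303.2,227.6),.062),("pegtop",(314.4,220.6),.085)):
    w=ray(t,p,z); d=w-C; print(nm,w.round(4),'r',np.hypot(*d).round(4),'ang',np.degrees(np.arctan2(d[1],d[0])).round(1))
print('scene pegtop',ray(s,(245+78/5,202+160/5),.089),'earA',ray(s,(245+243/5,202+62/5),.062))
E
```

```text
[294.15748031 200.35433071] 127 [ 0.59863503 -0.05377748] scene [294.51260504 238.30252101] 119 [ 0.60065681 -0.05487509]
earA [ 0.6791 -0.0576] r 0.0805 ang -2.7
earB [0.5615 0.018 ] r 0.0808 ang 117.4
notch [ 0.5692 -0.1008] r 0.0555 ang -122.0
mark [ 0.5302 -0.0355] r 0.0708 ang 165.1
hinge [ 0.5186 -0.0807] r 0.0845 ang -161.4
pegtop [ 0.5374 -0.1115] r 0.0841 ang -136.7
scene pegtop [ 0.53523945 -0.1029055 ] earA [0.55982896 0.02605038]
```

Request:
{"fn": "servo_tool", "kwargs": {"moves": [{"gripper":0,"delta_pos":[-0.64,-0.64,0],"yaw":0},{"gripper":0,"delta_pos":[-0.64,-0.64,0],"yaw":0},{"gripper":0,"delta_pos":[-0.64,-0.64,0],"yaw":0},{"gripper":0,"delta_pos":[-0.64,-0.64,0],"yaw":0},{"gripper":0,"delta_pos":[-0.64,-0.64,0],"yaw":0},{"gripper":0,"delta_pos":[-0.64,-0.64,0],"yaw":0},{"gripper":0,"delta_pos":[-0.64,-0.64,0],"yaw":0},{"gripper":0,"delta_pos":[-0.64,-0.64,0],"yaw":0}], "force": 20}}

```text
clock: 1.67
ee_pos: [0.3137, 0.3756, 0.2316]
eef_rot: [[-0.966, 0.259, 0.0], [0.259, 0.966, 0.001], [-0.0, 0.001, -1.0]]
contact_force: [0.2, 0.5, 0.6]
finger_gap: 0.0002
gripper_force: 0.0
```

Request:
{"fn": "servo_tool", "kwargs": {"moves": [{"gripper":0,"delta_pos":[-0.64,-0.64,0],"yaw":0},{"gripper":0,"delta_pos":[-0.64,-0.64,0],"yaw":0},{"gripper":0,"delta_pos":[-0.64,-0.64,0],"yaw":0},{"gripper":0,"delta_pos":[-0.64,-0.64,0],"yaw":0},{"gripper":0,"delta_pos":[-0.64,-0.64,0],"yaw":0},{"gripper":0,"delta_pos":[-0.64,-0.64,0],"yaw":0},{"gripper":0,"delta_pos":[-0.64,-0.64,0],"yaw":0},{"gripper":0,"delta_pos":[-0.64,-0.64,0],"yaw":0}]}}

```text
clock: 2.33
ee_pos: [0.4586, 0.1246, 0.2316]
eef_rot: [[-0.966, 0.259, 0.001], [0.259, 0.966, 0.0], [-0.001, 0.001, -1.0]]
contact_force: [-0.2, 0.4, -0.5]
finger_gap: -0.0002
gripper_force: 0.0
```

Request:
{"fn": "servo_tool", "kwargs": {"moves": [{"gripper":0,"delta_pos":[-0.64,-0.64,0],"yaw":0},{"gripper":0,"delta_pos":[-0.64,-0.64,0],"yaw":0},{"gripper":0,"delta_pos":[-0.64,-0.64,0],"yaw":0},{"gripper":0,"delta_pos":[-0.64,-0.64,0],"yaw":0},{"gripper":0,"delta_pos":[0,0,0],"yaw":0}]}}

```text
clock: 2.75
ee_pos: [0.5337, -0.0079, 0.2317]
eef_rot: [[-0.963, 0.269, 0.004], [0.269, 0.963, -0.005], [-0.006, -0.004, -1.0]]
contact_force: [0.2, -0.1, 0.6]
finger_gap: -0.0003
gripper_force: 0.0
```

Request:
{"fn": "servo_tool", "kwargs": {"moves": [{"gripper":0,"delta_pos":[0,0,0.2],"yaw":1},{"gripper":0,"delta_pos":[0,0,0.2],"yaw":1},{"gripper":0,"delta_pos":[0,0,0.2],"yaw":1},{"gripper":0,"delta_pos":[0,0,0.2],"yaw":1},{"gripper":0,"delta_pos":[0,0,0.2],"yaw":1},{"gripper":0,"delta_pos":[0,0,0.2],"yaw":1},{"gripper":0,"delta_pos":[0,0,0.2],"yaw":1},{"gripper":0,"delta_pos":[0,0,0.2],"yaw":0.9}]}}

```text
clock: 3.42
ee_pos: [0.5303, 0.0011, 0.1671]
eef_rot: [[-0.459, 0.888, 0.0], [0.888, 0.459, 0.0], [-0.0, 0.0, -1.0]]
contact_force: [-0.8, 0.2, -0.2]
finger_gap: 0.0003
gripper_force: 0.0
```

Request:
{"fn": "servo_tool", "kwargs": {"moves": [{"gripper":0,"delta_pos":[0,0,0.5],"yaw":0},{"gripper":0,"delta_pos":[0,0,0.6],"yaw":0},{"gripper":0,"delta_pos":[0,0,0.6],"yaw":0},{"gripper":0,"delta_pos":[0,0,0.6],"yaw":0},{"gripper":0,"delta_pos":[0,0,0.4],"yaw":0},{"gripper":0,"delta_pos":[0,0,0.22],"yaw":0},{"gripper":0,"delta_pos":[0,0,0],"yaw":0}]}}

```text
clock: 4.0
ee_pos: [0.5291, 0.001, 0.0489]
eef_rot: [[-0.463, 0.886, -0.003], [0.886, 0.463, 0.0], [0.001, -0.003, -1.0]]
contact_force: [-0.1, -0.3, -0.0]
finger_gap: 0.0002
gripper_force: 0.0
```

Request:
{"fn": "servo_tool", "kwargs": {"moves": [{"gripper":0,"delta_pos":[0,0.05,0],"yaw":0},{"gripper":0,"delta_pos":[0,0.05,0],"yaw":0},{"gripper":0,"delta_pos":[0,0.05,0],"yaw":0},{"gripper":0,"delta_pos":[0,0.05,0],"yaw":0}]}}

```text
clock: 4.33
ee_pos: [0.5384, 0.0047, 0.0515]
eef_rot: [[-0.463, 0.886, 0.002], [0.886, 0.463, 0.0], [-0.001, 0.002, -1.0]]
contact_force: [0.3, -0.3, 0.3]
finger_gap: -0.0002
gripper_force: 0.0
```

Request:
{"fn": "servo_tool", "kwargs": {"moves": [{"gripper":0,"delta_pos":[0,0.03,0],"yaw":0},{"gripper":0,"delta_pos":[0,0.03,0],"yaw":0},{"gripper":0,"delta_pos":[0,0.03,0],"yaw":0}]}}

```text
clock: 4.58
ee_pos: [0.5408, 0.0063, 0.0508]
eef_rot: [[-0.463, 0.886, 0.0], [0.886, 0.463, 0.0], [-0.0, 0.0, -1.0]]
contact_force: [-0.0, -0.1, -0.5]
finger_gap: 0.0004
gripper_force: 0.0
```

Request:
{"fn": "servo_tool", "kwargs": {"moves": [{"gripper":0,"delta_pos":[0,0.03,0],"yaw":0},{"gripper":0,"delta_pos":[0,0.03,0],"yaw":0},{"gripper":0,"delta_pos":[0,0.03,0],"yaw":0}]}}

```text
clock: 4.83
ee_pos: [0.5438, 0.0079, 0.0505]
eef_rot: [[-0.463, 0.886, -0.0], [0.886, 0.463, 0.0], [0.0, -0.0, -1.0]]
contact_force: [1.1, -0.1, -0.4]
finger_gap: 0.0
gripper_force: 0.0
```

Request:
{"fn": "servo_tool", "kwargs": {"moves": [{"gripper":0,"delta_pos":[0.01,0.035,0],"yaw":0.17},{"gripper":0,"delta_pos":[0.01,0.035,0],"yaw":0.17},{"gripper":0,"delta_pos":[0.01,0.035,0],"yaw":0.17},{"gripper":0,"delta_pos":[0.01,0.035,0],"yaw":0.17}]}}

```text
clock: 5.17
ee_pos: [0.5478, 0.0119, 0.0504]
eef_rot: [[-0.397, 0.918, -0.001], [0.918, 0.397, 0.0], [0.0, -0.001, -1.0]]
contact_force: [-0.5, -0.6, -0.6]
finger_gap: 0.0003
gripper_force: 0.3
```

Request:
{"fn": "servo_tool", "kwargs": {"moves": [{"gripper":0,"delta_pos":[0.01,0.035,0],"yaw":0.17},{"gripper":0,"delta_pos":[0.01,0.035,0],"yaw":0.17},{"gripper":0,"delta_pos":[0.01,0.035,0],"yaw":0.17},{"gripper":0,"delta_pos":[0.01,0.035,0],"yaw":0.17}]}}

```text
clock: 5.5
ee_pos: [0.5527, 0.0153, 0.0505]
eef_rot: [[-0.331, 0.944, -0.0], [0.944, 0.331, -0.0], [-0.0, -0.0, -1.0]]
contact_force: [-1.0, -0.2, -0.2]
finger_gap: -0.0
gripper_force: 0.3
```

```bash
python3 - <<'E'
from h import *
t=camera("top"); s=camera("scene"); print(state()['contact_force'],state()['ee_pos'])
z=lambda i,l,u,r,b:cv2.resize(i[u:b,l:r,::-1],(400,375),interpolation=cv2.INTER_CUBIC)
cv2.imwrite('pics/c.png',np.hstack([z(t['img'],256,165,336,240),z(s['img'],245,202,325,277)]))
E
```

```text
[-0.19770088  0.07844828 -0.59704464] [0.55293761 0.01554237 0.0504747 ]
```

View pics/c.png

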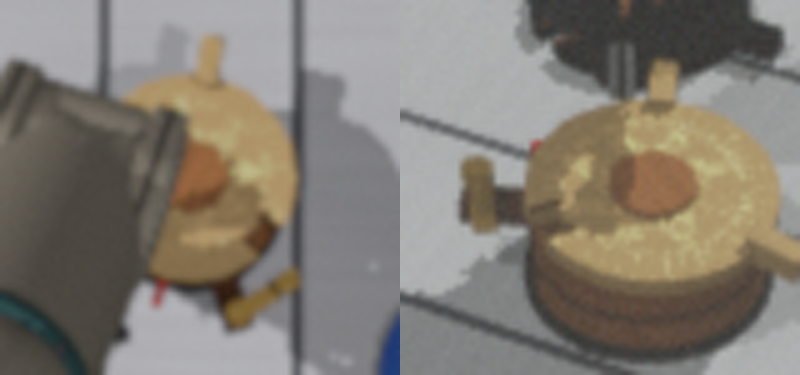

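The lid has turned about 8° with the finger on the left ear, and the top ear has moved to (210,45). The catch hasn't moved. I'll continue along the arc.

Request:
{"fn": "servo_tool", "kwargs": {"moves": [{"gripper":0,"delta_pos":[0.014,0.053,0],"yaw":0.25},{"gripper":0,"delta_pos":[0.014,0.053,0],"yaw":0.25},{"gripper":0,"delta_pos":[0.014,0.053,0],"yaw":0.25},{"gripper":0,"delta_pos":[0.014,0.053,0],"yaw":0.25},{"gripper":0,"delta_pos":[0.014,0.053,0],"yaw":0.25},{"gripper":0,"delta_pos":[0.014,0.053,0],"yaw":0.25},{"gripper":0,"delta_pos":[0.014,0.053,0],"yaw":0.25},{"gripper":0,"delta_pos":[0.014,0.053,0],"yaw":0.25}]}}

```text
clock: 6.27
ee_pos: [0.5681, 0.024, 0.0505]
eef_rot: [[-0.127, 0.992, -0.0], [0.992, 0.127, 0.0], [0.0, -0.0, -1.0]]
contact_force: [-0.7, -1.1, -0.2]
finger_gap: -0.0001
gripper_force: 0.3
```

Request:
{"fn": "servo_tool", "kwargs": {"moves": [{"gripper":0,"delta_pos":[0.014,0.053,0],"yaw":0.25},{"gripper":0,"delta_pos":[0.014,0.053,0],"yaw":0.25},{"gripper":0,"delta_pos":[0.014,0.053,0],"yaw":0.25},{"gripper":0,"delta_pos":[0.014,0.053,0],"yaw":0.25},{"gripper":0,"delta_pos":[0.014,0.053,0],"yaw":0.25},{"gripper":0,"delta_pos":[0.014,0.053,0],"yaw":0.25},{"gripper":0,"delta_pos":[0.014,0.053,0],"yaw":0.25},{"gripper":0,"delta_pos":[0.014,0.053,0],"yaw":0.25}]}}

```text
clock: 6.93
ee_pos: [0.5849, 0.029, 0.0505]
eef_rot: [[0.082, 0.997, -0.0], [0.997, -0.082, 0.0], [0.0, -0.0, -1.0]]
contact_force: [-1.7, -0.1, -0.8]
finger_gap: -0.0004
gripper_force: 0.3
```

Request:
{"fn": "servo_tool", "kwargs": {"moves": [{"gripper":0,"delta_pos":[0.014,0.053,0],"yaw":0.25},{"gripper":0,"delta_pos":[0.014,0.053,0],"yaw":0.25},{"gripper":0,"delta_pos":[0.014,0.053,0],"yaw":0.25},{"gripper":0,"delta_pos":[0.014,0.053,0],"yaw":0.25},{"gripper":0,"delta_pos":[0.014,0.053,0],"yaw":0.25},{"gripper":0,"delta_pos":[0.014,0.053,0],"yaw":0.25},{"gripper":0,"delta_pos":[0.014,0.053,0],"yaw":0.25},{"gripper":0,"delta_pos":[0.014,0.053,0],"yaw":0.25}]}}

```text
clock: 7.6
ee_pos: [0.6023, 0.0305, 0.0505]
eef_rot: [[0.288, 0.958, -0.0], [0.958, -0.288, 0.0], [0.0, -0.0, -1.0]]
contact_force: [-1.1, -0.2, -1.3]
finger_gap: 0.0001
gripper_force: 0.3
```

Request:
{"fn": "servo_tool", "kwargs": {"moves": [{"gripper":0,"delta_pos":[0.014,0.053,0],"yaw":0.25},{"gripper":0,"delta_pos":[0.014,0.053,0],"yaw":0.25},{"gripper":0,"delta_pos":[0.014,0.053,0],"yaw":0.25},{"gripper":0,"delta_pos":[0.014,0.053,0],"yaw":0.25},{"gripper":0,"delta_pos":[0.014,0.053,0],"yaw":0.25},{"gripper":0,"delta_pos":[0.014,0.053,0],"yaw":0.25},{"gripper":0,"delta_pos":[0.014,0.053,0],"yaw":0.25},{"gripper":0,"delta_pos":[0.014,0.053,0],"yaw":0.25}]}}

```text
clock: 8.27
ee_pos: [0.6197, 0.0283, 0.0505]
eef_rot: [[0.48, 0.877, -0.0], [0.877, -0.48, 0.0], [0.0, -0.0, -1.0]]
contact_force: [-0.6, 0.4, -0.4]
finger_gap: 0.0001
gripper_force: 0.3
```

Request:
{"fn": "servo_tool", "kwargs": {"moves": [{"gripper":0,"delta_pos":[0.01,0.036,0],"yaw":0.17},{"gripper":0,"delta_pos":[0.01,0.036,0],"yaw":0.17},{"gripper":0,"delta_pos":[0.01,0.036,0],"yaw":0.17},{"gripper":0,"delta_pos":[0.01,0.036,0],"yaw":0.17},{"gripper":0,"delta_pos":[0.01,0.036,0],"yaw":0.17},{"gripper":0,"delta_pos":[0.01,0.036,0],"yaw":0.17},{"gripper":0,"delta_pos":[0.01,0.036,0],"yaw":0.17}]}}

```text
clock: 8.85
ee_pos: [0.6297, 0.0254, 0.0505]
eef_rot: [[0.585, 0.811, -0.0], [0.811, -0.585, 0.0], [0.0, -0.0, -1.0]]
contact_force: [-1.3, 0.0, -0.1]
finger_gap: 0.0003
gripper_force: 0.3
```

Request:
{"fn": "servo_tool", "kwargs": {"moves": [{"gripper":0,"delta_pos":[0.005,0.018,0],"yaw":0.08},{"gripper":0,"delta_pos":[0.005,0.018,0],"yaw":0.08},{"gripper":0,"delta_pos":[0.005,0.018,0],"yaw":0.08},{"gripper":0,"delta_pos":[0.005,0.018,0],"yaw":0.08}]}}

```text
clock: 9.18
ee_pos: [0.6323, 0.0244, 0.0505]
eef_rot: [[0.611, 0.792, -0.0], [0.792, -0.611, 0.0], [-0.0, -0.0, -1.0]]
contact_force: [-0.1, 0.6, -0.6]
finger_gap: -0.0
gripper_force: 0.3
```

```bash
cat > d.py <<'E'
from h import *
s=camera("scene"); t=camera("top"); st=state(); x=st['eef_rot'][:,0]; C=np.array([.5995,-.0543])
d=st['ee_pos'][:2]-C; print(st['clock'],'xang',np.degrees(np.arctan2(x[1],x[0])).round(1),'TCP ang',np.degrees(np.arctan2(d[1],d[0])).round(2),'r',np.hypot(*d).round(4),st['contact_force'].round(1))
print('boss scene',boss(s,(280,228,308,252)),'z',)
np.save(f"pics/s{st['clock']:.2f}.npy",s['img'])
E
python3 d.py
```

```text
9.2833 xang 52.4 TCP ang 67.21 r 0.0852 [-0.7 -0.1  0.2]
boss scene (array([293.32, 237.24]), np.int64(50)) z
```

Request:
{"fn": "servo_tool", "kwargs": {"moves": [{"gripper":0,"delta_pos":[0.005,0.018,0],"yaw":0.08},{"gripper":0,"delta_pos":[0.005,0.018,0],"yaw":0.08},{"gripper":0,"delta_pos":[0.005,0.018,0],"yaw":0.08},{"gripper":0,"delta_pos":[0.005,0.018,0],"yaw":0.08},{"gripper":0,"delta_pos":[0.005,0.018,0],"yaw":0.08}]}}

```text
clock: 9.7
ee_pos: [0.6358, 0.0228, 0.0505]
eef_rot: [[0.644, 0.765, -0.0], [0.765, -0.644, -0.0], [-0.0, -0.0, -1.0]]
contact_force: [-1.3, -0.2, -1.3]
finger_gap: 0.0002
gripper_force: 0.3
```

```bash
python3 d.py; python3 - <<'E'
import cv2,numpy as np,glob
f=sorted(glob.glob('pics/s*.npy'))[-1]; i=np.load(f)
cv2.imwrite('pics/e.png',cv2.resize(i[195:280,240:340,::-1],(800,600) if 0 else (700,595),interpolation=cv2.INTER_CUBIC))
E
```

```text
9.8 xang 50.0 TCP ang 64.67 r 0.0853 [-0.7  0.5 -0.9]
boss scene (array([294.05769231, 237.19230769]), np.int64(52)) z
```

View pics/e.png

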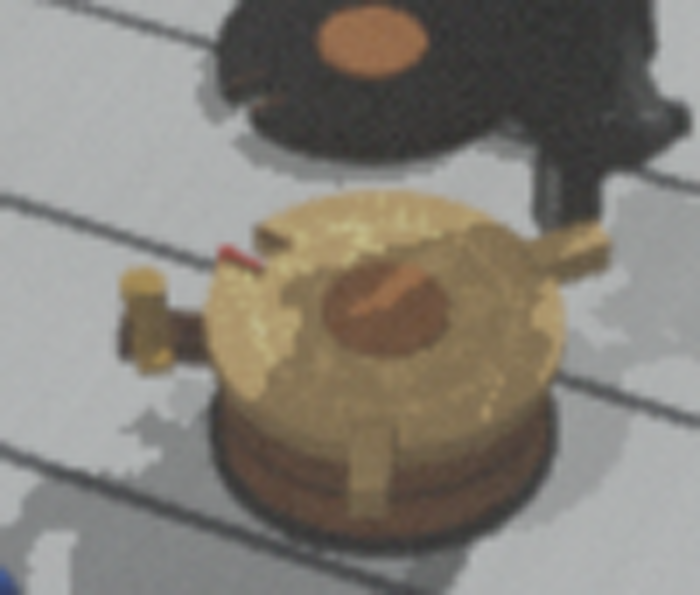

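The notch is at about (278.5,228.5) in the full image and the mark at (274,232), so they are nearly aligned. I'll check the geometry numerically.

```bash
python3 - <<'E'
from h import *
s=camera("scene"); t=camera("top"); C=np.array([.5995,-.0543])
def show(n,w):
    d=w-C; print(n,w.round(4),np.hypot(*d).round(4),np.degrees(np.arctan2(d[1],d[0])).round(1))
Z=lambda x,y:(240+x/7,195+y/7)
for zz in (.055,.061): show('notch',ray(s,Z(268,238),zz))
show('mark',ray(s,Z(235,255),.043)); show('earA',ray(s,Z(370,490),.061)); show('earB',ray(s,Z(590,240),.063))
cv2.imwrite('pics/f.png',cv2.resize(t['img'][165:240,256:336,::-1],(640,600),interpolation=cv2.INTER_CUBIC))
E
```

```text
notch [ 0.5465 -0.0342] 0.0567 159.2
notch [ 0.5497 -0.0403] 0.0518 164.3
mark [ 0.5336 -0.0353] 0.0686 163.9
earA [ 0.6354 -0.137 ] 0.0901 -66.6
earB [0.6527 0.0054] 0.08 48.3
```

View pics/f.png

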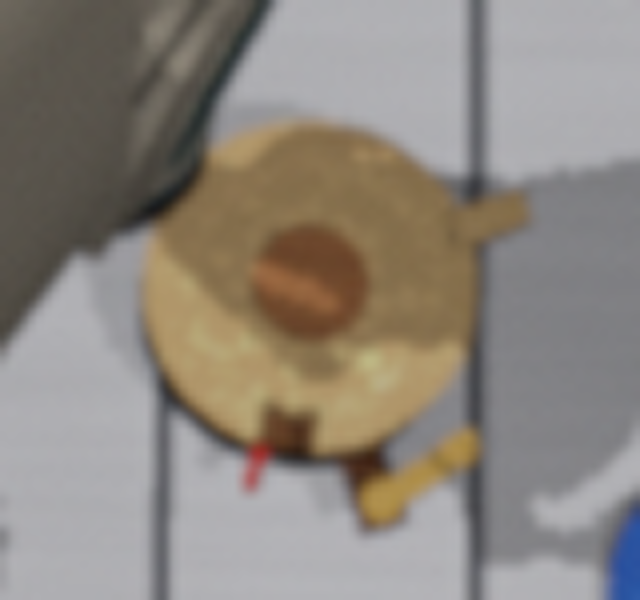

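The notch at (288,430) is still about 5–7° short of the mark at (258,465), and the lid is still propped. I'll keep feeling on slowly.

Request:
{"fn": "servo_tool", "kwargs": {"moves": [{"gripper":0,"delta_pos":[0.005,0.018,0],"yaw":0.08},{"gripper":0,"delta_pos":[0.005,0.018,0],"yaw":0.08},{"gripper":0,"delta_pos":[0.005,0.018,0],"yaw":0.08},{"gripper":0,"delta_pos":[0.005,0.018,0],"yaw":0.08},{"gripper":0,"delta_pos":[0.005,0.018,0],"yaw":0.08}]}}

```text
clock: 10.32
ee_pos: [0.6392, 0.0212, 0.0505]
eef_rot: [[0.675, 0.738, -0.0], [0.738, -0.675, -0.0], [-0.0, -0.0, -1.0]]
contact_force: [-0.5, -0.2, 0.1]
finger_gap: 0.0001
gripper_force: 0.3
```

```bash
python3 d.py
```

```text
10.4167 xang 47.6 TCP ang 62.2 r 0.0853 [ 0.2 -0.8  0.3]
boss scene (array([294.61111111, 237.81481481]), np.int64(54)) z
```

Request:
{"fn": "servo_tool", "kwargs": {"moves": [{"gripper":0,"delta_pos":[0.005,0.018,0],"yaw":0.08},{"gripper":0,"delta_pos":[0.005,0.018,0],"yaw":0.08},{"gripper":0,"delta_pos":[0.005,0.018,0],"yaw":0.08},{"gripper":0,"delta_pos":[0.005,0.018,0],"yaw":0.08}]}}

```text
clock: 10.75
ee_pos: [0.6418, 0.0198, 0.0504]
eef_rot: [[0.7, 0.715, -0.0], [0.715, -0.7, 0.0], [-0.0, -0.0, -1.0]]
contact_force: [-1.8, -0.3, -0.4]
finger_gap: 0.0
gripper_force: 0.3
```

```bash
python3 d.py
```

```text
10.85 xang 45.6 TCP ang 60.16 r 0.0854 [ 0.1  0.5 -0.3]
boss scene (array([294.96551724, 238.67241379]), np.int64(58)) z
```

Request:
{"fn": "servo_tool", "kwargs": {"moves": [{"gripper":0,"delta_pos":[0.005,0.018,0],"yaw":0.08},{"gripper":0,"delta_pos":[0.005,0.018,0],"yaw":0.08},{"gripper":0,"delta_pos":[0.005,0.018,0],"yaw":0.08}]}}

```text
clock: 11.1
ee_pos: [0.6438, 0.0188, 0.0505]
eef_rot: [[0.717, 0.697, -0.0], [0.697, -0.717, 0.0], [0.0, -0.0, -1.0]]
contact_force: [-0.5, 0.1, 0.3]
finger_gap: -0.0002
gripper_force: 0.3
```

```bash
python3 d.py; python3 - <<'E'
import numpy as np,glob,cv2
# front-lower rim edge and back rim edge along columns through the lid, brightness profile shift between shots
F=sorted(glob.glob('pics/s*.npy'),key=lambda f:float(f[6:-4]))
print(F)
I=[cv2.cvtColor(np.load(f),cv2.COLOR_RGB2GRAY) for f in F]
row=[]
for f,i in zip(F,I):
    row.append(cv2.resize(i[215:270,262:328],(330,275),interpolation=cv2.INTER_CUBIC))
cv2.imwrite('pics/g.png',np.vstack([np.hstack([row[1],row[-1]])]))
E
```

```text
11.2 xang 44.2 TCP ang 58.67 r 0.0854 [-0.2 -0.2 -0.6]
boss scene (array([294.89393939, 238.12121212]), np.int64(66)) z
['pics/s9.28.npy', 'pics/s9.80.npy', 'pics/s10.42.npy', 'pics/s10.85.npy', 'pics/s11.20.npy']
```

View pics/g.png

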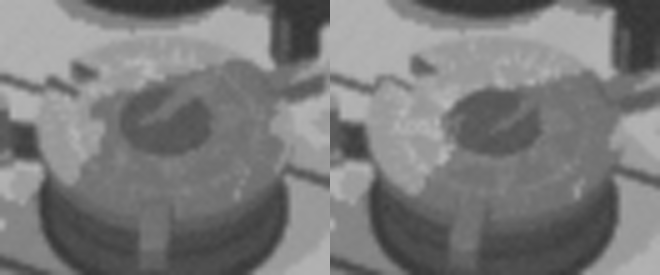

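Both frames show the back rim at the same height (y≈37), so the lid is still propped. I'll continue.

Request:
{"fn": "servo_tool", "kwargs": {"moves": [{"gripper":0,"delta_pos":[0.005,0.018,0],"yaw":0.08},{"gripper":0,"delta_pos":[0.005,0.018,0],"yaw":0.08},{"gripper":0,"delta_pos":[0.005,0.018,0],"yaw":0.08},{"gripper":0,"delta_pos":[0.005,0.018,0],"yaw":0.08}]}}

```text
clock: 11.53
ee_pos: [0.6464, 0.0172, 0.0505]
eef_rot: [[0.74, 0.672, -0.0], [0.672, -0.74, 0.0], [-0.0, -0.0, -1.0]]
contact_force: [-0.5, 0.4, 0.1]
finger_gap: 0.0001
gripper_force: 0.3
```

```bash
cat > e.py <<'E'
import numpy as np,glob,cv2
F=sorted(glob.glob('pics/s*.npy'),key=lambda f:float(f[6:-4]))
# back-rim row (subpixel) of lid in columns 280..300: warm lid colour starts
for f in F:
    i=np.load(f).astype(float); sat=(i[...,0]-i[...,2])
    e=[]
    for c in range(284,304):
        p=sat[212:235,c]; k=np.argmax(p>22); e.append(212+k-(p[k]-22)/max(p[k]-p[k-1],1))
    g=[]
    for c in range(284,304):   # peak of front edge: lid side to dark dish
        p=i[248:275,c].sum(1); g.append(248+np.argmin(np.diff(cv2.GaussianBlur(p[:,None],(1,3),0).ravel())))
    print(f[6:-4],'back',np.round(np.median(e),2),'front',np.mean(g))
E
python3 d.py; python3 e.py
```

```text
11.6333 xang 42.3 TCP ang 56.67 r 0.0855 [ 0.1 -0.1  0. ]
boss scene (array([294.37735849, 238.58490566]), np.int64(53)) z
9.28 back 221.69 front 261.85
9.80 back 221.69 front 262.95
10.42 back 221.88 front 262.4
10.85 back 221.87 front 264.3
11.20 back 221.87 front 262.0
11.63 back 221.87 front 261.75
```

Request:
{"fn": "servo_tool", "kwargs": {"moves": [{"gripper":0,"delta_pos":[0.005,0.018,0],"yaw":0.08},{"gripper":0,"delta_pos":[0.005,0.018,0],"yaw":0.08},{"gripper":0,"delta_pos":[0.005,0.018,0],"yaw":0.08},{"gripper":0,"delta_pos":[0.005,0.018,0],"yaw":0.08}]}}

```text
clock: 11.97
ee_pos: [0.6489, 0.0156, 0.0505]
eef_rot: [[0.762, 0.647, -0.0], [0.647, -0.762, 0.0], [-0.0, -0.0, -1.0]]
contact_force: [0.3, 0.3, -0.2]
finger_gap: -0.0
gripper_force: 0.3
```

```bash
python3 d.py; python3 e.py|tail -1
```

```text
12.0667 xang 40.4 TCP ang 54.66 r 0.0855 [-0.9  0.5  0.1]
boss scene (array([293.81967213, 238.60655738]), np.int64(61)) z
12.07 back 221.87 front 259.25
```

Request:
{"fn": "servo_tool", "kwargs": {"moves": [{"gripper":0,"delta_pos":[0.005,0.018,0],"yaw":0.08},{"gripper":0,"delta_pos":[0.005,0.018,0],"yaw":0.08},{"gripper":0,"delta_pos":[0.005,0.018,0],"yaw":0.08},{"gripper":0,"delta_pos":[0.005,0.018,0],"yaw":0.08}]}}

```text
clock: 12.4
ee_pos: [0.6513, 0.0139, 0.0505]
eef_rot: [[0.784, 0.621, -0.0], [0.621, -0.784, 0.0], [-0.0, -0.0, -1.0]]
contact_force: [-0.9, 0.0, -0.1]
finger_gap: -0.0
gripper_force: 0.3
```

```bash
python3 d.py; python3 e.py|tail -1; python3 - <<'E'
import numpy as np,glob,cv2
from h import *
t=camera("top")
F=sorted(glob.glob('pics/s*.npy'),key=lambda f:float(f[6:-4]))
z=lambda i,l,u,r,b:cv2.resize(i[u:b,l:r,::-1],(400,375),interpolation=cv2.INTER_CUBIC)
cv2.imwrite('pics/k.png',np.hstack([z(t['img'],256,165,336,240),z(np.load(F[-1]),245,202,325,277)]))
E
```

```text
12.5 xang 38.4 TCP ang 52.66 r 0.0856 [-0.6 -0.1 -0.3]
boss scene (array([293.1       , 238.72857143]), np.int64(70)) z
12.50 back 221.85 front 257.25
```

View pics/k.png

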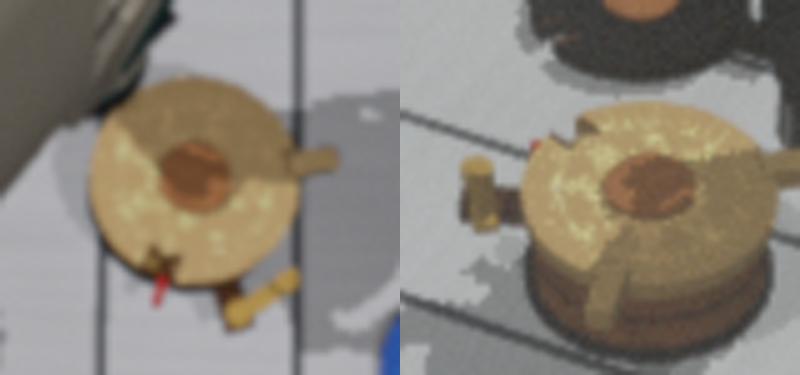

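The notch at (162,265) is now just past the mark, and a sliver of brass shows at its clockwise edge, so the drop should be a few degrees on.

Request:
{"fn": "servo_tool", "kwargs": {"moves": [{"gripper":0,"delta_pos":[0.005,0.018,0],"yaw":0.08},{"gripper":0,"delta_pos":[0.005,0.018,0],"yaw":0.08},{"gripper":0,"delta_pos":[0.005,0.018,0],"yaw":0.08},{"gripper":0,"delta_pos":[0.005,0.018,0],"yaw":0.08}]}}

```text
clock: 12.88
ee_pos: [0.6537, 0.0121, 0.0505]
eef_rot: [[0.804, 0.595, -0.0], [0.595, -0.804, 0.0], [-0.0, -0.0, -1.0]]
contact_force: [-1.0, -0.4, -0.3]
finger_gap: -0.0001
gripper_force: 0.3
```

```bash
python3 d.py; python3 e.py|tail -1
```

```text
12.9833 xang 36.5 TCP ang 50.66 r 0.0857 [ 0.5  0.4 -0.4]
boss scene (array([291.46, 238.24]), np.int64(50)) z
12.98 back 221.85 front 258.4
```

Request:
{"fn": "servo_tool", "kwargs": {"moves": [{"gripper":0,"delta_pos":[0.005,0.018,0],"yaw":0.08},{"gripper":0,"delta_pos":[0.005,0.018,0],"yaw":0.08},{"gripper":0,"delta_pos":[0.005,0.018,0],"yaw":0.08}]}}

```text
clock: 13.23
ee_pos: [0.6555, 0.0108, 0.0505]
eef_rot: [[0.819, 0.574, -0.0], [0.574, -0.819, 0.0], [0.0, -0.0, -1.0]]
contact_force: [-0.8, 0.1, 0.0]
finger_gap: 0.0
gripper_force: 0.3
```

```bash
python3 d.py; python3 e.py|tail -1
```

```text
13.3333 xang 35.1 TCP ang 49.13 r 0.0858 [-0.6 -0.7  0.3]
boss scene (array([292.56790123, 238.41975309]), np.int64(81)) z
13.33 back 221.87 front 257.25
```

Request:
{"fn": "servo_tool", "kwargs": {"moves": [{"gripper":0,"delta_pos":[0.005,0.018,0],"yaw":0.08},{"gripper":0,"delta_pos":[0.005,0.018,0],"yaw":0.08},{"gripper":0,"delta_pos":[0.005,0.018,0],"yaw":0.08}]}}

```text
clock: 13.58
ee_pos: [0.6572, 0.0093, 0.0505]
eef_rot: [[0.833, 0.554, -0.0], [0.554, -0.833, 0.0], [0.0, -0.0, -1.0]]
contact_force: [-0.7, 0.6, 0.2]
finger_gap: -0.0001
gripper_force: 0.2
```

```bash
python3 d.py; python3 e.py|tail -1
```

```text
13.6833 xang 33.6 TCP ang 47.64 r 0.0858 [-0.8  0.7 -0.5]
boss scene (array([292.64383562, 238.56164384]), np.int64(73)) z
13.68 back 221.85 front 256.0
```

Request:
{"fn": "servo_tool", "kwargs": {"moves": [{"gripper":0,"delta_pos":[0.005,0.018,0],"yaw":0.08},{"gripper":0,"delta_pos":[0.005,0.018,0],"yaw":0.08},{"gripper":0,"delta_pos":[0.005,0.018,0],"yaw":0.08}]}}

```text
clock: 13.93
ee_pos: [0.659, 0.0078, 0.0505]
eef_rot: [[0.846, 0.532, 0.0], [0.532, -0.846, 0.0], [0.0, -0.0, -1.0]]
contact_force: [0.4, 0.9, 0.8]
finger_gap: -0.0001
gripper_force: 0.3
```

```bash
python3 d.py; python3 e.py|tail -1;  python3 - <<'E'
import numpy as np,glob,cv2
from h import *
t=camera("top")
F=sorted(glob.glob('pics/s*.npy'),key=lambda f:float(f[6:-4]))
z=lambda i,l,u,r,b:cv2.resize(i[u:b,l:r,::-1],(400,375),interpolation=cv2.INTER_CUBIC)
cv2.imwrite('pics/l.png',np.hstack([z(t['img'],256,165,336,240),z(np.load(F[-1]),245,202,325,277)]))
E
```

```text
14.0333 xang 32.2 TCP ang 46.22 r 0.0859 [-0.8 -0.7  0.6]
boss scene (array([293.02777778, 238.81944444]), np.int64(72)) z
14.03 back 223.6 front 257.95
```

View pics/l.png

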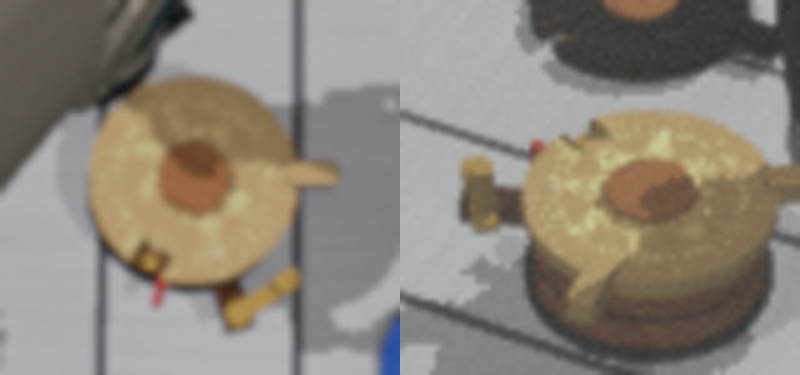

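The lid has dropped: the back rim fell 1.75 px, the key fills the notch at (150,258), and the tilt is gone. The catch is still out. I'll back off the ear, rise, and move to the outer side of the peg.

Request:
{"fn": "servo_tool", "kwargs": {"moves": [{"gripper":0,"delta_pos":[0,-0.05,0],"yaw":0},{"gripper":0,"delta_pos":[0,-0.1,0],"yaw":0},{"gripper":0,"delta_pos":[0,-0.1,0],"yaw":0},{"gripper":0,"delta_pos":[0,0,-0.3],"yaw":0},{"gripper":0,"delta_pos":[0,0,-0.5],"yaw":0},{"gripper":0,"delta_pos":[0,0,-0.6],"yaw":0},{"gripper":0,"delta_pos":[0,0,-0.5],"yaw":0},{"gripper":0,"delta_pos":[0,0,0],"yaw":0}]}}

```text
clock: 14.75
ee_pos: [0.6564, 0.0154, 0.1319]
eef_rot: [[0.846, 0.533, 0.008], [0.533, -0.846, -0.001], [0.006, 0.005, -1.0]]
contact_force: [0.5, -0.2, 1.2]
finger_gap: 0.0002
gripper_force: 0.0
```

Request:
{"fn": "servo_tool", "kwargs": {"moves": [{"gripper":0,"delta_pos":[-0.61,0.15,0],"yaw":0},{"gripper":0,"delta_pos":[-0.61,0.15,0],"yaw":0},{"gripper":0,"delta_pos":[-0.61,0.15,0],"yaw":0},{"gripper":0,"delta_pos":[-0.61,0.15,0],"yaw":0},{"gripper":0,"delta_pos":[-0.61,0.15,0],"yaw":0},{"gripper":0,"delta_pos":[-0.61,0.15,0],"yaw":0},{"gripper":0,"delta_pos":[-0.61,0.15,0],"yaw":0},{"gripper":0,"delta_pos":[-0.61,0.15,0],"yaw":0}]}}

```text
clock: 15.42
ee_pos: [0.513, -0.129, 0.1269]
eef_rot: [[0.846, 0.533, 0.0], [0.533, -0.846, 0.0], [0.0, 0.0, -1.0]]
contact_force: [0.7, -0.2, -0.6]
finger_gap: 0.0001
gripper_force: 0.0
```

```bash
python3 d.py; python3 e.py|tail -1; python3 -c "
from plant import *
s=state();print(s['ee_pos'],s['qpos'].round(2))"
```

```text
15.5167 xang 31.8 TCP ang -138.76 r 0.1181 [ 0.5 -0.5  1. ]
boss scene (array([294.63636364, 239.65454545]), np.int64(110)) z
15.52 back 223.65 front 257.5
[ 0.51066303 -0.13218699  0.12738221] [-0.24  0.71  0.7   1.97 -0.7   0.72 -0.13]
```

Request:
{"fn": "servo_tool", "kwargs": {"moves": [{"gripper":0,"delta_pos":[0,0,0.4],"yaw":0},{"gripper":0,"delta_pos":[0,0,0.5],"yaw":0},{"gripper":0,"delta_pos":[0,0,0.4],"yaw":0},{"gripper":0,"delta_pos":[0,0,0.17],"yaw":0},{"gripper":0,"delta_pos":[0,0,0],"yaw":0},{"gripper":0,"delta_pos":[0,0,0],"yaw":0}]}}

```text
clock: 16.02
ee_pos: [0.5142, -0.1284, 0.0679]
eef_rot: [[0.846, 0.533, 0.0], [0.533, -0.846, -0.0], [0.0, 0.0, -1.0]]
contact_force: [0.5, -0.4, 1.0]
finger_gap: 0.0002
gripper_force: 0.0
```

```bash
python3 d.py; python3 - <<'E'
from h import *
t=camera("top"); s=camera("scene"); print(state()['ee_pos'])
z=lambda i,l,u,r,b:cv2.resize(i[u:b,l:r,::-1],(400,375),interpolation=cv2.INTER_CUBIC)
cv2.imwrite('pics/m.png',np.hstack([z(t['img'],256,165,336,240),z(s['img'],245,202,325,277)]))
E
```

```text
16.1167 xang 32.2 TCP ang -138.77 r 0.1128 [0.  0.3 0.7]
boss scene (array([294.75221239, 239.67256637]), np.int64(113)) z
[ 0.51461577 -0.1285276   0.06855089]
```

View pics/m.png

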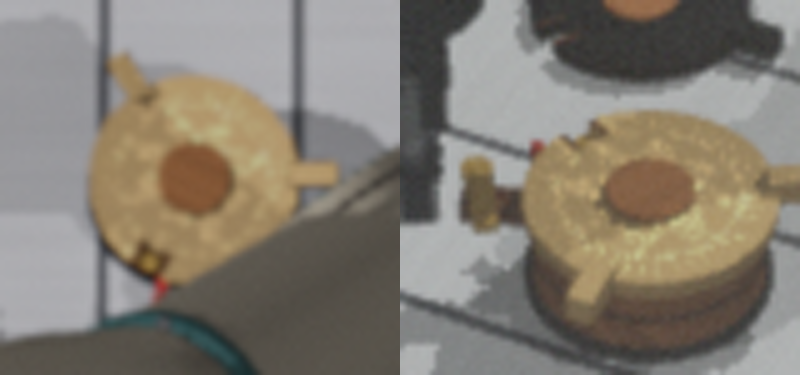

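The lid lies flat and free with both ears visible, at (125,75) and (320,172). The finger stands just outside the peg at (478,165). Now I'll push the peg in.

Request:
{"fn": "servo_tool", "kwargs": {"moves": [{"gripper":0,"delta_pos":[0.05,0,0],"yaw":0},{"gripper":0,"delta_pos":[0.05,0,0],"yaw":0},{"gripper":0,"delta_pos":[0.05,0,0],"yaw":0},{"gripper":0,"delta_pos":[0.03,0,0],"yaw":0},{"gripper":0,"delta_pos":[0.03,0,0],"yaw":0}]}}

```text
clock: 16.63
ee_pos: [0.5213, -0.1237, 0.0677]
eef_rot: [[0.846, 0.533, 0.0], [0.533, -0.846, 0.0], [0.0, 0.0, -1.0]]
contact_force: [-0.0, -0.4, 0.1]
finger_gap: 0.0
gripper_force: 0.0
```

Request:
{"fn": "servo_tool", "kwargs": {"moves": [{"gripper":0,"delta_pos":[0.03,0,0],"yaw":0},{"gripper":0,"delta_pos":[0.03,0,0],"yaw":0},{"gripper":0,"delta_pos":[0.03,0.01,0],"yaw":-0.3}]}}

```text
clock: 16.88
ee_pos: [0.5243, -0.1222, 0.0676]
eef_rot: [[0.828, 0.56, -0.0], [0.56, -0.828, -0.0], [-0.0, -0.0, -1.0]]
contact_force: [-1.1, -1.0, 0.5]
finger_gap: -0.0001
gripper_force: 0.0
```

Request:
{"fn": "servo_tool", "kwargs": {"moves": [{"gripper":0,"delta_pos":[0.031,0.015,0],"yaw":-0.33},{"gripper":0,"delta_pos":[0.031,0.015,0],"yaw":-0.33},{"gripper":0,"delta_pos":[0.031,0.015,0],"yaw":-0.33},{"gripper":0,"delta_pos":[0.031,0.015,0],"yaw":-0.33}]}}

```text
clock: 17.22
ee_pos: [0.5294, -0.1216, 0.0677]
eef_rot: [[0.742, 0.671, -0.001], [0.671, -0.742, -0.0], [-0.001, -0.0, -1.0]]
contact_force: [-2.8, -0.6, 1.4]
finger_gap: 0.0005
gripper_force: 1.4
```

Request:
{"fn": "servo_tool", "kwargs": {"moves": [{"gripper":0,"delta_pos":[0.031,0.015,0],"yaw":-0.33},{"gripper":0,"delta_pos":[0.031,0.015,0],"yaw":-0.33},{"gripper":0,"delta_pos":[0.031,0.015,0],"yaw":-0.33},{"gripper":0,"delta_pos":[0.031,0.015,0],"yaw":-0.33}]}}

```text
clock: 17.55
ee_pos: [0.5348, -0.12, 0.0677]
eef_rot: [[0.642, 0.766, -0.0], [0.766, -0.642, -0.001], [-0.001, 0.0, -1.0]]
contact_force: [-1.7, -2.4, 0.5]
finger_gap: 0.0001
gripper_force: 1.5
```

Request:
{"fn": "servo_tool", "kwargs": {"moves": [{"gripper":0,"delta_pos":[0.031,0.015,0],"yaw":-0.33},{"gripper":0,"delta_pos":[0.031,0.015,0],"yaw":-0.33},{"gripper":0,"delta_pos":[0.031,0.015,0],"yaw":-0.33},{"gripper":0,"delta_pos":[0.031,0.015,0],"yaw":-0.33},{"gripper":0,"delta_pos":[0.031,0.015,0],"yaw":-0.33},{"gripper":0,"delta_pos":[0.031,0.015,0],"yaw":-0.33},{"gripper":0,"delta_pos":[0.031,0.015,0],"yaw":-0.33},{"gripper":0,"delta_pos":[0.031,0.015,0],"yaw":-0.33}]}}

```text
clock: 18.22
ee_pos: [0.5451, -0.1143, 0.0678]
eef_rot: [[0.409, 0.913, 0.001], [0.913, -0.409, -0.001], [-0.0, 0.002, -1.0]]
contact_force: [0.5, -5.2, -0.3]
finger_gap: -0.0003
gripper_force: 2.0
```

Request:
{"fn": "servo_tool", "kwargs": {"moves": [{"gripper":0,"delta_pos":[0.031,0.015,0],"yaw":-0.33},{"gripper":0,"delta_pos":[0.031,0.015,0],"yaw":-0.33},{"gripper":0,"delta_pos":[0.031,0.015,0],"yaw":-0.33},{"gripper":0,"delta_pos":[0.031,0.015,0],"yaw":-0.33},{"gripper":0,"delta_pos":[0.031,0.015,0],"yaw":-0.33},{"gripper":0,"delta_pos":[0.031,0.015,0],"yaw":-0.33}]}}

```text
clock: 18.72
ee_pos: [0.5514, -0.1085, 0.0679]
eef_rot: [[0.212, 0.977, 0.002], [0.977, -0.212, -0.001], [-0.001, 0.002, -1.0]]
contact_force: [2.6, -4.4, -2.4]
finger_gap: 0.0001
gripper_force: 2.2
```

```bash
python3 d.py; python3 e.py|tail -1
```

```text
18.8167 xang 77.7 TCP ang -131.79 r 0.0721 [ 1.3 -4.  -1. ]
boss scene (array([294.46491228, 239.34210526]), np.int64(114)) z
18.82 back 223.59 front 257.55
```

Request:
{"fn": "servo_tool", "kwargs": {"moves": [{"gripper":0,"delta_pos":[0.028,0.018,0],"yaw":-0.3},{"gripper":0,"delta_pos":[0.028,0.018,0],"yaw":-0.3},{"gripper":0,"delta_pos":[0.028,0.018,0],"yaw":-0.3},{"gripper":0,"delta_pos":[0.028,0.018,0],"yaw":-0.3}]}}

```text
clock: 19.15
ee_pos: [0.5545, -0.1041, 0.0679]
eef_rot: [[0.088, 0.996, 0.001], [0.996, -0.088, -0.0], [-0.0, 0.001, -1.0]]
contact_force: [2.5, -4.6, -0.6]
finger_gap: 0.0
gripper_force: 2.0
```

```bash
cat > p.py <<'E'
from h import *
s=camera("scene"); st=state()
i=s['img'][225:262,250:300].astype(int); 
x=st['eef_rot'][:,0]; print(st['clock'],'xang',np.degrees(np.arctan2(x[1],x[0])).round(1),'pos',st['ee_pos'].round(4),'F',st['contact_force'].round(1))
np.save('pics/last.npy',s['img'])
E
python3 p.py;python3 -c "
import numpy as np,cv2
i=np.load('pics/last.npy'); cv2.imwrite('pics/n.png',cv2.resize(i[202:277,245:325,::-1],(640,600),interpolation=cv2.INTER_CUBIC))"
```

```text
19.2 xang 85.0 pos [ 0.5546 -0.1038  0.0679] F [ 2.8 -3.3 -0.8]
```

View pics/n.png

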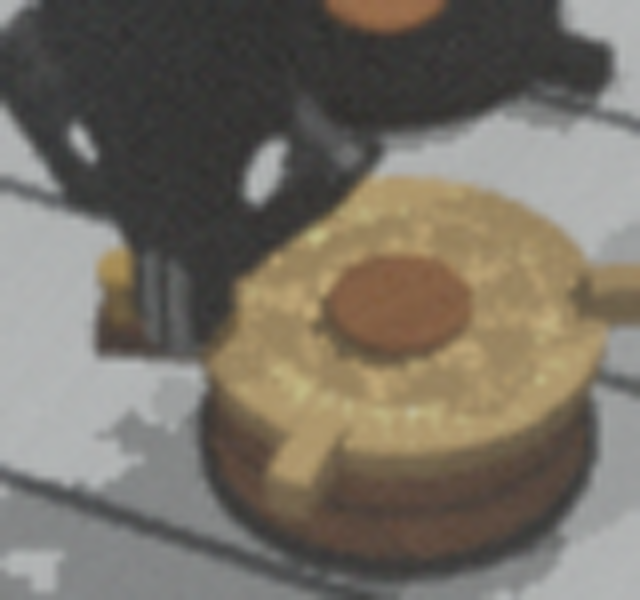

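The yellow post is at about (259.5,236) in the full image. I'll check it against the expected hinge and peg projections.

```bash
python3 - <<'E'
from h import *
s=camera("scene"); t=camera("top"); C=np.array([.5995,-.0543])
for my in (163,165,167):
  a=np.radians(my+35); H=C+.084*np.array([np.cos(a),np.sin(a)])
  print(my,'H',H.round(4),'scene z.062',proj(s,[*H,.062]).round(1),'z.089',proj(s,[*H,.089]).round(1),'top z.065',proj(t,[*H,.065]).round(1))
  for q in (1.5,1.3,1.1,.8,.5,.3,0):
    b=a+np.pi-q; P=H+.03*np.array([np.cos(b),np.sin(b)])
    print('   q',q,'P',P.round(4),'scene top',proj(s,[*P,.089]).round(1),'base',proj(s,[*P,.062]).round(1),'top',proj(t,[*P,.089]).round(1))
# brass pixels now vs. start (scene)
i0=cv2.imread('pics/scene0.png')[:,:,::-1]
for nm,i in (('start',i0),('now',s['img'])):
    h=cv2.cvtColor(np.ascontiguousarray(i),cv2.COLOR_RGB2HSV)[222:262,250:290].astype(int)
    m=((h[...,0]>12)&(h[...,0]<26)&(h[...,1]>110))
    print(nm)
    for r in range(6,36): print(222+r,''.join('#' if v else '.' for v in m[r]))
p=state()['ee_pos']; print(proj(s,p))
E
```

```text
163 H [ 0.5196 -0.0803] scene z.062 [259.8 234.9] z.089 [259.3 226.4] top z.065 [303.1 227.2]
   q 1.5 P [ 0.5309 -0.1081] scene top [257.9 234.8] base [258.4 243.3] top [313.3 222.7]
   q 1.3 P [ 0.5362 -0.1053] scene top [260.5 234.7] base [260.9 243.2] top [312.4 220.9]
   q 1.1 P [ 0.5408 -0.1015] scene top [263.  234.3] base [263.4 242.8] top [311.1 219.3]
   q 0.8 P [ 0.5461 -0.0943] scene top [266.4 233.1] base [266.8 241.6] top [308.5 217.4]
   q 0.5 P [ 0.5491 -0.0858] scene top [269.2 231.4] base [269.5 239.8] top [305.6 216.3]
   q 0.3 P [ 0.5496 -0.0798] scene top [270.6 229.9] base [270.9 238.4] top [303.5 216.1]
   q 0 P [ 0.5481 -0.071 ] scene top [271.7 227.5] base [272. 236.] top [300.5 216.6]
165 H [ 0.5206 -0.083 ] scene z.062 [259.6 235.7] z.089 [259.1 227.2] top z.065 [304.1 226.9]
   q 1.5 P [ 0.5328 -0.1104] scene top [258.2 235.6] base [258.6 244.1] top [314.2 222.1]
   q 1.3 P [ 0.538  -0.1074] scene top [260.7 235.5] base [261.1 244. ] top [313.1 220.3]
   q 1.1 P [ 0.5425 -0.1035] scene top [263.2 235. ] base [263.6 243.6] top [311.8 218.7]
   q 0.8 P [ 0.5
[... 3099 characters left out ...]
3 .......................................#
244 ........................................
245 ........................................
246 ........................................
247 ........................................
248 ........................................
249 ........................................
250 ........................................
251 ........................................
252 ........................................
253 ........................................
254 ........................................
255 ........................................
256 ........................................
257 ........................................
[267.85664449 243.2818184 ]
```

The remaining yellow post matches the hinge barrel, which projects to (259.6,235.7). The peg's original base pixels are gone, so the catch is moving, with about 25° left.

Request:
{"fn": "servo_tool", "kwargs": {"moves": [{"gripper":0,"delta_pos":[0.028,0.014,0],"yaw":-0.3},{"gripper":0,"delta_pos":[0.028,0.014,0],"yaw":-0.3},{"gripper":0,"delta_pos":[0.028,0.014,0],"yaw":-0.3},{"gripper":0,"delta_pos":[0.028,0.014,0],"yaw":-0.3},{"gripper":0,"delta_pos":[0.028,0.014,0],"yaw":-0.3}]}}

```text
clock: 19.72
ee_pos: [0.5573, -0.0985, 0.0678]
eef_rot: [[-0.069, 0.998, 0.001], [0.998, 0.069, -0.0], [-0.0, 0.001, -1.0]]
contact_force: [3.4, -4.4, -0.6]
finger_gap: -0.0002
gripper_force: 2.1
```

```bash
python3 p.py
```

```text
19.7667 xang 94.0 pos [ 0.5574 -0.0982  0.0678] F [ 2.8 -2.9 -0.3]
```

Request:
{"fn": "servo_tool", "kwargs": {"moves": [{"gripper":0,"delta_pos":[0.02,0.01,0],"yaw":-0.2},{"gripper":0,"delta_pos":[0.02,0.01,0],"yaw":-0.2},{"gripper":0,"delta_pos":[0.02,0.01,0],"yaw":-0.2},{"gripper":0,"delta_pos":[0.02,0.01,0],"yaw":-0.2},{"gripper":0,"delta_pos":[0.02,0.01,0],"yaw":-0.2}]}}

```text
clock: 20.18
ee_pos: [0.559, -0.0942, 0.0679]
eef_rot: [[-0.172, 0.985, 0.001], [0.985, 0.172, -0.0], [-0.0, 0.001, -1.0]]
contact_force: [4.1, -2.9, -1.3]
finger_gap: -0.0001
gripper_force: 2.1
```

```bash
python3 p.py
```

```text
20.2333 xang 100.0 pos [ 0.5591 -0.0939  0.0679] F [ 4.2 -3.2 -0.7]
```

Request:
{"fn": "servo_tool", "kwargs": {"moves": [{"gripper":0,"delta_pos":[0.016,0.02,0],"yaw":-0.2},{"gripper":0,"delta_pos":[0.016,0.02,0],"yaw":-0.2},{"gripper":0,"delta_pos":[0.016,0.02,0],"yaw":-0.2}]}}

```text
clock: 20.48
ee_pos: [0.5599, -0.0917, 0.0677]
eef_rot: [[-0.234, 0.972, -0.001], [0.972, 0.234, 0.0], [0.001, -0.001, -1.0]]
contact_force: [0.7, -2.8, 0.7]
finger_gap: 0.0002
gripper_force: 1.6
```

```bash
python3 p.py
```

```text
20.5333 xang 103.6 pos [ 0.5599 -0.0915  0.0677] F [ 2.3 -3.   2.1]
```

Request:
{"fn": "servo_tool", "kwargs": {"moves": [{"gripper":0,"delta_pos":[0.018,0.008,0],"yaw":-0.2},{"gripper":0,"delta_pos":[0.018,0.008,0],"yaw":-0.2},{"gripper":0,"delta_pos":[0.018,0.008,0],"yaw":-0.1}]}}

```text
clock: 20.78
ee_pos: [0.5605, -0.0896, 0.0677]
eef_rot: [[-0.284, 0.959, -0.0], [0.959, 0.284, 0.0], [0.0, -0.0, -1.0]]
contact_force: [2.7, -3.0, 1.3]
finger_gap: -0.0002
gripper_force: 1.7
```

```bash
python3 p.py
```

```text
20.8333 xang 106.5 pos [ 0.5605 -0.0893  0.0677] F [ 0.9 -2.4  1.1]
```

Request:
{"fn": "servo_tool", "kwargs": {"moves": [{"gripper":0,"delta_pos":[0.018,0.005,0],"yaw":-0.1},{"gripper":0,"delta_pos":[0.018,0.005,0],"yaw":0}]}}

```text
clock: 21.0
ee_pos: [0.5606, -0.0882, 0.0677]
eef_rot: [[-0.292, 0.956, -0.0], [0.956, 0.292, 0.0], [0.0, -0.0, -1.0]]
contact_force: [1.5, -3.5, 1.3]
finger_gap: 0.0002
gripper_force: 1.6
```

```bash
python3 p.py
```

```text
21.05 xang 107.0 pos [ 0.5605 -0.0879  0.0677] F [ 1.9 -2.8  2.8]
```

Request:
{"fn": "servo_tool", "kwargs": {"moves": [{"gripper":0,"delta_pos":[0.018,0.004,0],"yaw":-0.1},{"gripper":0,"delta_pos":[0.018,0.004,0],"yaw":-0.1}]}}

```text
clock: 21.22
ee_pos: [0.5607, -0.0867, 0.0677]
eef_rot: [[-0.313, 0.95, 0.0], [0.95, 0.313, -0.0], [-0.0, 0.0, -1.0]]
contact_force: [2.2, -3.4, 2.3]
finger_gap: 0.0001
gripper_force: 1.7
```

```bash
python3 p.py
```

```text
21.2667 xang 108.3 pos [ 0.5607 -0.0864  0.0677] F [ 1.8 -2.2  1.5]
```

Request:
{"fn": "servo_tool", "kwargs": {"moves": [{"gripper":0,"delta_pos":[0.015,0.004,0],"yaw":-0.1}]}}

```text
clock: 21.35
ee_pos: [0.5607, -0.0861, 0.0677]
eef_rot: [[-0.322, 0.947, 0.0], [0.947, 0.322, -0.0], [-0.0, 0.0, -1.0]]
contact_force: [1.4, -2.5, 0.8]
finger_gap: -0.0004
gripper_force: 1.7
```

```bash
python3 p.py
```

```text
21.4 xang 108.9 pos [ 0.5607 -0.0859  0.0677] F [ 2.5 -1.6  1. ]
```

Request:
{"fn": "servo_tool", "kwargs": {"moves": [{"gripper":0,"delta_pos":[0.015,0.004,0],"yaw":-0.1},{"gripper":0,"delta_pos":[0.015,0.004,0],"yaw":-0.1}]}}

```text
clock: 21.57
ee_pos: [0.5607, -0.0848, 0.0677]
eef_rot: [[-0.343, 0.939, 0.001], [0.939, 0.343, -0.0], [-0.0, 0.001, -1.0]]
contact_force: [2.8, -2.5, 2.1]
finger_gap: 0.0001
gripper_force: 1.7
```

```bash
python3 p.py
```

```text
21.6167 xang 110.1 pos [ 0.5607 -0.0846  0.0677] F [ 2.4 -2.2  2.1]
```

Request:
{"fn": "servo_tool", "kwargs": {"moves": [{"gripper":0,"delta_pos":[0.015,0.004,0],"yaw":-0.1}]}}

```text
clock: 21.7
ee_pos: [0.5607, -0.0842, 0.0677]
eef_rot: [[-0.352, 0.936, 0.001], [0.936, 0.352, -0.0], [-0.0, 0.001, -1.0]]
contact_force: [2.9, -2.6, 0.5]
finger_gap: -0.0
gripper_force: 1.8
```

```bash
python3 p.py
```

```text
21.75 xang 110.7 pos [ 0.5607 -0.0841  0.0678] F [ 3.4 -2.2  0.5]
```

Request:
{"fn": "servo_tool", "kwargs": {"moves": [{"gripper":0,"delta_pos":[0.015,0.008,0],"yaw":-0.1},{"gripper":0,"delta_pos":[0.015,0.008,0],"yaw":-0.1}]}}

```text
clock: 21.92
ee_pos: [0.5608, -0.0834, 0.0678]
eef_rot: [[-0.372, 0.928, 0.001], [0.928, 0.372, -0.001], [-0.001, 0.0, -1.0]]
contact_force: [3.4, -4.6, 0.9]
finger_gap: -0.0002
gripper_force: 2.7
```

```bash
python3 p.py
```

```text
21.9667 xang 111.9 pos [ 0.5608 -0.0833  0.0678] F [ 3.3 -3.8  0.9]
```

Request:
{"fn": "servo_tool", "kwargs": {"moves": [{"gripper":0,"delta_pos":[0.015,0.008,0],"yaw":-0.1}]}}

```text
clock: 22.05
ee_pos: [0.5609, -0.0832, 0.0678]
eef_rot: [[-0.381, 0.925, 0.001], [0.925, 0.381, -0.001], [-0.002, 0.0, -1.0]]
contact_force: [3.4, -5.7, 1.0]
finger_gap: -0.0001
gripper_force: 3.1
```

```bash
python3 p.py; python3 - <<'E'
from h import *
t=camera("top")
h=cv2.cvtColor(t['img'],cv2.COLOR_RGB2HSV)[205:235,285:325].astype(int)
for r in range(30): print(205+r,' '.join('%2d'%h[r,c,0] if h[r,c,1]>100 else ' .' for c in range(40)))
E
```

```text
22.1 xang 112.4 pos [ 0.5609 -0.0832  0.0678] F [ 3.2 -4.1  1.1]
205 18 18 18 17  .  .  .  .  .  .  .  .  .  .  .  .  .  .  .  .  .  .  .  .  .  .  .  .  .  .  .  .  .  .  .  .  .  .  .  .
206 18 18 18  .  .  .  .  .  .  .  .  .  .  .  .  .  .  .  .  .  .  .  .  .  .  .  .  .  .  .  .  .  .  .  .  .  .  .  .  .
207 18 19  .  .  .  .  .  .  .  .  .  .  .  .  .  .  .  .  .  .  .  .  .  .  .  .  .  .  .  .  .  .  .  .  .  .  .  .  .  .
208 18 18  .  .  .  .  .  .  .  .  .  .  .  .  .  .  .  .  .  .  .  .  .  .  .  .  .  .  .  .  .  .  .  .  .  .  .  .  .  .
209 18  .  .  .  .  .  .  .  .  .  .  .  .  .  .  .  .  .  .  .  .  .  .  .  .  .  .  .  .  .  .  .  .  .  .  .  .  .  .  .
210  .  .  .  .  .  .  .  .  .  .  .  .  .  .  .  .  .  .  .  .  .  .  .  .  .  .  .  .  .  .  .  .  .  .  .  .  .  .  .  .
211  .  .  .  .  .  .  .  .  .  .  .  .  .  .  .  .  .  .  .  .  .  .  .  .  .  .  .  .  .  .  .  .  .  .  .  .  .  .  .  .
212  .  .  .  .  .  .  .  .  .  .  .  .  .  .  .  .  .  .  .  .  .  .  .  .  .  .  .  .  .  .  .  .  .  .  .  .  .  .  .  .
213  .  .  .  .  .  .  .  .  .  .  .  .  . 
[... 1984 characters left out ...]
 .  .  .  .  .  .  .  .  .  .  .  .  .  . 92  .  .  .  .  .  .  .  .  .  .  .  .
230  .  .  .  .  .  .  .  .  .  .  .  .  .  .  .  .  .  .  .  .  .  .  .  .  .  .  . 92 92  .  .  .  .  .  .  .  .  .  .  .
231  .  .  .  .  .  .  .  .  .  .  .  .  .  .  .  .  .  .  .  .  .  .  .  .  .  .  .  . 91 93  .  .  .  .  .  .  .  .  .  .
232  .  .  .  .  .  .  .  .  .  .  .  .  .  .  .  .  .  .  .  .  .  .  .  .  .  .  .  .  . 93 91  .  .  .  .  .  .  .  .  .
233  .  .  .  .  .  .  .  .  .  .  .  .  .  .  .  .  .  .  .  .  .  .  .  .  .  .  .  .  .  . 91 93  .  .  .  .  .  .  .  .
234  .  .  .  .  .  .  .  .  .  .  .  .  .  .  .  .  .  .  .  .  .  .  .  .  .  .  .  .  .  .  .  .  .  .  .  .  .  .  .  .
```

The tool has stalled while the force rises, so the catch is on its stop. One more light nudge, then retreat.

Request:
{"fn": "servo_tool", "kwargs": {"moves": [{"gripper":0,"delta_pos":[0.012,0.02,0],"yaw":0},{"gripper":0,"delta_pos":[0.005,0.02,0],"yaw":0},{"gripper":0,"delta_pos":[0,0,0],"yaw":0}]}}

```text
clock: 22.4
ee_pos: [0.561, -0.0831, 0.0677]
eef_rot: [[-0.38, 0.925, -0.001], [0.925, 0.38, -0.002], [-0.002, -0.002, -1.0]]
contact_force: [1.1, -6.1, 1.8]
finger_gap: -0.0005
gripper_force: 3.2
```

Request:
{"fn": "servo_tool", "kwargs": {"moves": [{"gripper":0,"delta_pos":[-0.05,0,0],"yaw":0},{"gripper":0,"delta_pos":[-0.1,0,0],"yaw":0},{"gripper":0,"delta_pos":[-0.2,0,0],"yaw":0},{"gripper":0,"delta_pos":[0,0,-0.4],"yaw":0},{"gripper":0,"delta_pos":[0,0,-0.8],"yaw":0},{"gripper":0,"delta_pos":[0,0,-0.8],"yaw":0},{"gripper":0,"delta_pos":[-0.6,0,-0.5],"yaw":0},{"gripper":0,"delta_pos":[-0.8,0,-0.3],"yaw":0}]}}

```text
clock: 23.07
ee_pos: [0.5891, -0.1424, 0.1821]
eef_rot: [[-0.386, 0.922, 0.001], [0.922, 0.386, 0.003], [0.003, 0.002, -1.0]]
contact_force: [0.7, -0.4, 0.3]
finger_gap: -0.0001
gripper_force: 0.0
```

Request:
{"fn": "servo_tool", "kwargs": {"moves": [{"gripper":0,"delta_pos":[-0.9,0,0],"yaw":0},{"gripper":0,"delta_pos":[-0.9,0,0],"yaw":0},{"gripper":0,"delta_pos":[-0.9,0,0],"yaw":0},{"gripper":0,"delta_pos":[-0.5,0,0],"yaw":0},{"gripper":0,"delta_pos":[0,0,0],"yaw":0},{"gripper":0,"delta_pos":[0,0,0],"yaw":0}]}}

```text
clock: 23.57
ee_pos: [0.6362, -0.265, 0.1786]
eef_rot: [[-0.379, 0.925, -0.002], [0.925, 0.379, 0.001], [0.002, -0.002, -1.0]]
contact_force: [0.1, 0.2, 0.6]
finger_gap: -0.0001
gripper_force: 0.0
```

```bash
python3 p.py; python3 - <<'E'
from h import *
t=camera("top"); s=camera("scene")
for n,c,(u,b,l,r) in (('top',t,(208,234,290,320)),('scene',s,(222,250,252,284))):
    h=cv2.cvtColor(c['img'],cv2.COLOR_RGB2HSV)[u:b,l:r].astype(int)
    print(n,l)
    for i in range(b-u): print(u+i,' '.join('%3d'%h[i,c,1] if h[i,c,1]>60 else '  .' for c in range(r-l)))
E
```

```text
23.6167 xang 112.4 pos [ 0.6364 -0.263   0.1787] F [ 0.1  0.6 -0.8]
top 290
208  86  80  77  76  86 104 102  96  95  94  98  97  98 101  99  99  95  87  86  92  98  96  99  96  91   .   .   .   .   .
209  96  90  82  77  87  95  88  82  84  86  93  98  99  99  99  98  94  90  90  94  97 100  96  83  66   .   .   .   .   .
210  99  97  94  91  96  90  79  74  78  86  93  99 101 100  97  95  92  94  94  97  98  97  84   .   .   .   .   .   .   .
211  96  99  99 101  97  89  81  80  85  93  99  99  99  98  93  93  96  96  92  94  98  90  63   .   .   .   .   .   .   .
212  96 101  99 101 100  96  92  92  94  99 100  97  90  94  94  96  99  99  99  99  94  74   .   .   .   .   .   .   .   .
213  96  98  98  99 100 102 100  97  98 104 108  97  87  93  96  96 102 100 100  97  83   .   .   .   .   .   .   .   .   .
214  93  92  94  93 100 105 103 109 118 126 124 105  94  95  93  94  99 102 100  88   .   .   .   .   .   .   .   .   .   .
215  87  88  89  89  95 101 106 122 138 145 142 127 115 102  93  94  98 100  90  61   .   .   .   .   .   .   .   .   .   .
216 102  98  94  94  96  96 102 
[... 5205 characters left out ...]
   .   .   .   .   .   .   .   .   .   .
245   .   .   .   .   .   .   .   .   .   .   .   .   .   .   .   .   .   .   .   .   .   .   .   .   .   .   .   .   .   .   .   .
246   .   .   .   .   .   .   .   .   .   .   .   .   .   .   .   .   .   .   .   .   .   .   .   .   .   .   .   .   .   .   .   .
247   .   .   .   .   .   .   .   .   .   .   .   .   .   .   .   .   .   .   .   .   .   .   .   .   .   .   .   .   .   .   .   .
248   .   .   .   .   .   .   .   .   .   .   .   .   .   .   .   .   .   .   .   .   .   .   .   .   .   .   .   .   .   .   .  67
249   .   .   .   .   .   .   .   .   .   .   .   .   .   .   .   .   .   .   .   .   .   .   .   .   .   .   .   .   .   .  66  85
```

The top view shows the catch arm running from the hinge at (303.5,228) towards the dish centre, about 18° left of up. That matches the hinge-to-centre line, and the force had already risen at the stop. The arm is clear of everything, so I'll hand in.

```bash
python3 -c "
from plant import *
print(finish_job())"
```

```text
the job is handed in; nothing more can be done
None
```

The job is handed in, though no verdict came back: the lid was turned clockwise until it dropped flat over the key, roughly 13° past the red mark, and the brass catch was swung in to its stop. The arm touches nothing, and measured push forces stayed around 7 N or less.

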